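# Couple the bin's hitch socket and latch it

## Task

Get the hitch stand ready for the tilting bin: pick up the loose hitch socket by its red post, square it to the stand and lower it over the steel ball, pushing until it snaps past the spring catches and sits flat on the seat plate; then let go and press the red latch lever all the way down so that it locks over the socket's ears. The height of the ball is not known exactly, so feel your way and go gently: neither the socket nor the lever may ever be pushed with more than 60 N. Leave the other things on the counter where they are.

Things in the scene. Friction and masses are not known exactly. Their poses are not given: they have to be found in the camera images.
- socket_grip (a point): On the loose hitch socket's red square post (24 x 24 mm, faces along its x and y), on its axis, 114 mm above the socket's flat lower rim; the post spans 51 to 135 mm above the rim; grip it here from above. The socket, 0.25 to 0.42 kg, stands upright on the counter, z up. A half turn about z makes no difference.
- socket_foot (a point): Centre of the same socket's lower rim, same axes. Aluminium cup open below, 56 (x) x 48 (y) x 51 mm high; cavity 45 x 38 mm, 43 deep, narrowed along x to 37 mm by two brass beads at the rim. Two brass ears 12 mm wide stick out to 32 mm along +y and -y, 18 to 32 mm above the rim.
- stand: Fixed hitch stand, origin on the counter under the ball's axis, z up; base 110 (x) x 130 (y) x 14 mm. A head on a threaded stem carries ball, seat plate, uprights and lever; its height varies and is not measured: ball centre 70 to 95 mm above the counter. It does not give when pushed. Bolted down.
- stand_collar (a point): Top of the stand's stem collar, on the ball's axis, 28 mm above the counter, stand's axes. Steel ball 34 mm across. Seat plate 70 (x) x 104 (y) mm, its top 24 mm below the ball centre: the socket's rim sits flat on it when home, ears along the stand's +y and -y. Uprights at y = +/-44 to 51 mm reach 51 mm above the ball centre: grip the post across the stand's y to clear the lever.
- stand_catch (a point): On the ball's axis, 51 mm above the counter, stand's axes; near here, 19 mm below the ball centre, two sprung brass catches stand out of the stem along +x and -x. They stop the socket about 6 mm above home and hold it off until 2 mm above home; some 10 to 15 N of push takes it past, and then it is drawn on to the plate, a hard stop.
- latch (a joint): Red U-shaped lever on the stand: 0 = raised 0.75 rad above level, 0.75 = level, fully down (hard stop); starts near 0, stays where left, takes some 4 to 8 N at its slippery handle. Hinge along the stand's y, 42.5 mm above the ball centre. Handle along the stand's +x, 62 to 130 mm from the hinge, 24 wide, 14 thick; side arms 36 to 41 mm off the middle. A socket not home blocks it.
- press_mark (a point): Point on the counter 80 mm along the stand's +x from the ball's axis: straight above it the lever's handle can be pressed down, raised or level; the level handle's top is 49.5 mm above the ball centre. When down, the lever's two brass noses lie 1.5 mm above the seated socket's ears.
- striker: Loose grey carrom striker, disc 41 x 12 mm; origin under its centre. To be left alone.
- coin_a: Loose faded pink carrom coin, 32 x 9 mm; origin under its centre. To be left alone.
- coin_b: Second loose pink coin, the same. To be left alone.
- coin_puck: Loose wooden coin puck, 52 x 24 mm; origin under its centre. To be left alone.
- corner_cap: Loose brass corner cap, L-shaped, about 50 x 50 x 24 mm; origin at its corner. To be left alone.
- polish_jar: Loose jar, 52 x 70 mm; origin under its centre. To be left alone.
- oil_can: Loose green can, 44 x 80 mm; origin under its centre. To be left alone.
Things that resemble listed ones, but are neither listed nor needed, are in the scene too. Several things look just like the part that bears socket_grip: the one meant starts farthest to the robot's left.

How it is judged (in metres and radians):
On the way:
1. the socket is snapped home on the ball, upright and square, with the lever still up (horizontal distance between socket_foot and stand below 0.005 m and angle between socket_foot's own z axis and vertical below 0.08 rad and angle between the y axis of socket_foot and the y axis of stand, either way round below 0.2 rad and value of joint latch below 0.3 rad and distance between socket_foot and ball above 0.0225 m and z of socket_foot in the frame of stand below 0.0735 m), for 0.2 s.
At the end, for the whole second after the job is handed in: Lever within 0.05 rad of fully down; socket at rest on the ball: axes within 5 mm, rim on the seat plate (its centre 22.5 mm or more below the ball's centre, 24 when home), upright within 0.08 rad, ears along the stand's y within 0.2 rad (value of joint latch above 0.7 rad and horizontal distance between socket_foot and stand below 0.005 m and angle between socket_foot's own z axis and vertical below 0.08 rad and angle between the y axis of socket_foot and the y axis of stand, either way round below 0.2 rad and linear speed of socket below 0.02 m/s and distance between socket_foot and ball above 0.0225 m and z of socket_foot in the frame of stand below 0.0735 m); the robot touches nothing.
It fails at once if the socket is pressed on the ball or the seat plate with more than 60 N (contact force between socket and ball above 60 N or contact force between socket and seat_plate above 60 N).
It fails at once if the fingers push the stand or its lever with more than 60 N (contact force between the fingers and stand above 60 N).
It fails at once if a bystander is moved more than 20 mm (distance of any of striker, coin_a, coin_b, coin_puck, corner_cap, polish_jar, oil_can from where it was at the start of the episode above 0.02 m).
It also fails if it takes over 61 s, if anything falls off the work surface, if the arm or the gripper's body presses on something with over 40 N, if the wrist force passes 120 N, or if a joint passes its speed limit or range.

## Robot

A 6-joint arm with a two-finger parallel gripper is mounted at the origin on the work surface. World frame = base frame: x ahead of the robot, y to its left, z up, the work surface at z = 0. Lengths are in mm, angles in rad, forces in N, time in s.
With the tool pointing down it reaches from about 350 to 975 mm from the base axis. Payload 7.1 kg.
Tool frame: the origin (TCP) lies between the finger pads; the fingertips stand 19 mm ahead of it and the grasp point (between the pads) is the TCP (ctrl.finger_overhang is the distance from the TCP to the fingertips, in mm); z points along the fingers, y is the line along which they close (so a half turn about z gives the same grasp; the last joint's range is limited). The gripper opens to 88 mm and grips with 3 to 60 N. Pads are 20 mm wide; open, the fingers measure 115 mm over their backs; the gripper's body (75 mm by 178 mm) begins 61 mm behind the grasp point.
Start: joints at [1.233, 0.423, 1.63, -0, 1.089, -0.019], TCP at [195.86, 593.501, 241.675] pointing down, gripper open.
Joint ranges: [-3, 3], [-0.9, 2.11], [0.09, 2.58], [-1.31, 4.45], [0.11, 2.69], [-2.54, 2.54]. Speed limits (rad/s): [2.39, 2.39, 3.01, 3.14, 3.14, 3.14].

## Interface

Orientations are given as a rotation vector (axis times angle).
In Python, from workcell import ctrl gives the robot as it stands. The module is installed in compiled form; this text tells all that it offers.
- The arm moves only by the tool arm_command, never from a script. Its argument "rows" is one flat list of numbers, 7 for each row, row after row: the turn, a rotation vector about the tool's x, y, z scaled (see below), then the shift along the tool's x, y, z scaled (see below), then the opening, from -1 (shut) to 1 (fully open). A call has 1 to 5 rows; each row is the pose to reach, as a shift and turn from the pose commanded when the call began, along the tool's axes at that moment, turning the shorter way round; what a row does not reach only later rows make up. The controller multiplies each number of a shift by 80 mm and each number of a turn by 180 degrees. A row lasts 1/10 s, in which the tool goes at most 50 mm and 8.59 degrees, less where a joint would pass 70% of its speed; a pose out of reach is approached as far as the arm can. A call with a number of a shift or a turn outside -1 to 1 is refused whole. A call with a gripper value outside its range is refused whole. The fingers move at their own pace and stop on an object; the grip force is fixed at half the most. Time passes only in rows, so rows that repeat a pose let the fingers close. It gives the time, the measured TCP pose, the force, the opening and the grip force at its end, in the units of the state.
- ctrl.get_obs(): the state, without advancing time (a new reading comes with each control period).
- ctrl.get_image(name): name is "scene" or "top"; returns (picture, depth): 400x640x3 uint8, red, green, blue; 400x640 float32, mm along the optical axis (not along the pixel's ray), 0 where there is no reading.
- ctrl.camera_params(name): a dict with "camera_matrix" (3x3 intrinsics, pixels), "world_to_cam" (4x4, takes a point from world to camera coordinates). Camera axes: x right, y down, z forward; pixel columns grow to the right and rows downward; lengths in mm; the calibration is good to about 2 mm. A picture is of the moment at which its call begins. camera_params takes no time and is no camera call.
- ctrl.close_job(): hands the job in; it is judged then, once.
The state is a dict: "t": time; "qpos": joint angles; "qvel": joint speeds; "joint_torque": joint torques, N m; "ee_pos": TCP position; "orientation": TCP orientation; "ft_force": force on the tool from outside, world axes, zero at the start; "moment": the same for the moment, N m; "width": finger opening in mm; "grasp_force": force on a finger pad.
Only numpy, scipy, OpenCV 4.12 (cv2) and the standard library are available. Lean on these libraries where they do the work, as an engineer would, in place of code of your own. Each camera call takes 0.05 s, during which the arm holds its last target. There are 200 camera calls.

## Working session

There is one attempt and no reset: what is moved stays moved. The work goes in short steps, Python scripts to look and compute and a tool call to move; the robot and the scene stay as the last step left them, time stands still between calls to the robot, and variables do not carry over. Pictures are saved under pics/ and viewed, at most 10 in all, crops included, and the job is handed in when it is done.

Besides the shell and the picture viewer there is one more tool, called in YAML: its name, and indented under it one key for each argument. arm_command: Moves the arm, as the interface text tells. Shifts and turns lie within -1 to 1; 1 stands for 80 mm of shift or 180 degrees of turn. Its arguments: {"type":"object","properties":{"rows":{"type":"array","items":{"type":"number"}}},"required":["rows"]}

```bash
mkdir -p pics
cat > h.py <<'E'
import numpy as np, cv2
from workcell import ctrl
def cam(n):
    p=ctrl.camera_params(n); return np.array(p["camera_matrix"]),np.array(p["world_to_cam"])
def grab(n):
    im,d=ctrl.get_image(n); np.savez(f"{n}.npz",im=im,d=d); return im,d
def load(n):
    z=np.load(f"{n}.npz"); return z["im"],z["d"]
def cloud(n,d):
    K,T=cam(n); v,u=np.mgrid[:d.shape[0],:d.shape[1]]
    c=np.stack([(u-K[0,2])/K[0,0]*d,(v-K[1,2])/K[1,1]*d,d],-1)
    return (c-T[:3,3])@T[:3,:3]   # R^T (c-t)
def ray(n,u,v,z):
    K,T=cam(n); R=T[:3,:3]; o=-R.T@T[:3,3]
    r=R.T@np.linalg.solve(K,[u,v,1]); return o+r*(z-o[2])/r[2]
E
python3 - <<'E'
from h import *
for n in("top","scene"):
    im,d=grab(n); cv2.imwrite(f"pics/{n}0.png",im[...,::-1])
    K,T=cam(n); print(n,K.round(1).tolist(),(-T[:3,:3].T@T[:3,3]).round(0), T[:3,:3].round(2).tolist())
E
```

```text
top [[368.0, 0.0, 318.2], [0.0, 368.0, 201.3], [0.0, 0.0, 1.0]] [394. -19. 953.] [[-0.02, -1.0, -0.02], [-0.98, 0.03, -0.2], [0.2, 0.02, -0.98]]
scene [[482.9, 0.0, 312.2], [0.0, 482.9, 197.1], [0.0, 0.0, 1.0]] [1049. -833.  742.] [[0.86, 0.51, -0.02], [0.27, -0.48, -0.83], [-0.44, 0.71, -0.55]]
```

View pics/top0.png

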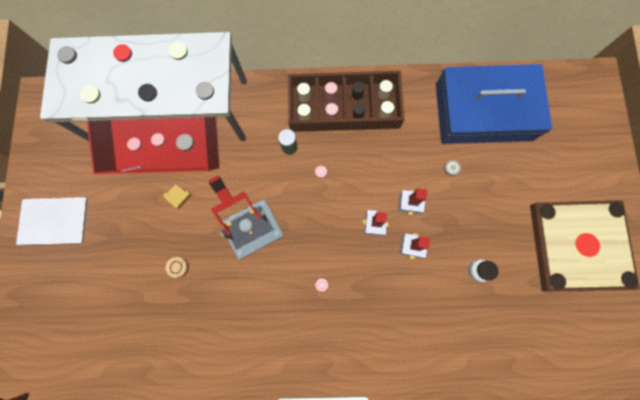

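View pics/scene0.png

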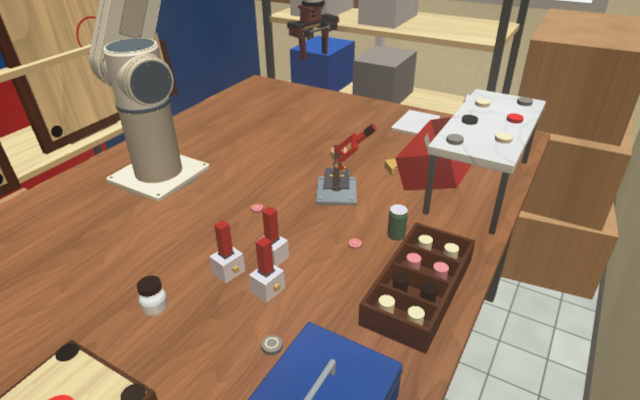

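Top view: three identical sockets at (376,222), (414,201) and (416,244). The first has the largest y (image left is the robot's left), so it is the one meant. In the scene view it is at about (271,235). The stand is at (250,228), its lever handle points to (218,185), and the jar, can, coins, cap and puck are all clear of it.

Run:
```python
from h import *
im,d=load("top"); P=cloud("top",d); hsv=cv2.cvtColor(im,cv2.COLOR_RGB2HSV)
red=((hsv[...,0]<8)|(hsv[...,0]>172))&(hsv[...,1]>150)&(hsv[...,2]>60)
for name,(u0,v0,u1,v1) in {"A":(355,200,397,240),"stand":(205,170,290,262)}.items():
    Q=P[v0:v1,u0:u1]; m=red[v0:v1,u0:u1]
    print(name,"z pct",np.percentile(Q[...,2],[1,50,99]).round(0))
    q=Q[m]; print("red n",len(q),q.min(0).round(0),q.max(0).round(0))
    if name=="A":
        t=q[q[:,2]>q[:,2].max()-8]; print("post top",t.mean(0).round(1),len(t))
        c=Q[(Q[...,2]>44)&(Q[...,2]<58)&~m]; print("cup top",len(c),cv2.minAreaRect(c[:,:2].astype(np.float32)))
        y=Q[(hsv[v0:v1,u0:u1,0]>15)&(hsv[v0:v1,u0:u1,0]<35)&(hsv[v0:v1,u0:u1,1]>140)&(Q[...,2]>15)&(Q[...,2]<40)]; print("ears",len(y),y.round(0).tolist())
    else:
        b=Q[(Q[...,2]>8)&(Q[...,2]<20)]; print("base",len(b),cv2.minAreaRect(b[:,:2].astype(np.float32)))
        h=q[q[:,2]>60]; print(cv2.fitLine(h[:,:2].astype(np.float32),cv2.DIST_L2,0,.01,.01).ravel())
a=cv2.resize(im[165:265,200:300],(500,500),interpolation=2); b=cv2.resize(im[185:265,350:450],(500,400),interpolation=2)
o=np.zeros((500,800,3),np.uint8); o[:400,:400]=cv2.resize(a,(400,400)); o[:320,400:]=cv2.resize(b,(400,320))
s,_=load("scene"); o[320:500,400:700]=cv2.resize(s[200:300,200:300],(300,180)); 
cv2.imwrite("pics/c1.png",o[...,::-1]); print(ctrl.get_obs())
```

```text
A z pct [ -3.   1. 137.]
red n 134 [ 506. -155.   91.] [ 529. -131.  139.]
post top [ 517.6 -143.5  135.1] 103
cup top 253 ((518.3875732421875, -144.33558654785156), (48.17851638793945, 56.616233825683594), 82.3368148803711)
ears 0 []
stand z pct [ -3.   2. 205.]
red n 570 [394. -19.  -2.] [675. 302. 953.]
base 881 ((515.0176391601562, 172.75775146484375), (111.26248168945312, 130.07489013671875), 27.129878997802734)
[  0.74456996   0.6675444  554.9128     194.69336   ]
{'t': 0.1, 'qpos': array([ 1.23303691e+00,  4.23812652e-01,  1.63060255e+00, -2.39530989e-05,
        1.08859018e+00, -1.90223675e-02]), 'qvel': array([-0.00117194, -0.00122821, -0.00097206, -0.00078407,  0.00180925,
        0.00094654]), 'joint_torque': array([-3.18077155e-04, -5.45623255e+01, -2.74325752e+01,  6.45478559e-02,
        1.88067049e-02, -4.49177753e-05]), 'ee_pos': array([195.69211329, 593.07393099, 240.9536248 ]), 'orientation': array([-4.98500471e-01, -3.10155655e+00,  2.18965469e-03]), 'ft_force': array([ 0.59680523, -0.45543434, -0.255825  ]), 'moment': array([ 0.02890119,  0.04484389, -0.01549949]), 'grasp_force': 0.0, 'width': 87.708355869548}
```

View pics/c1.png

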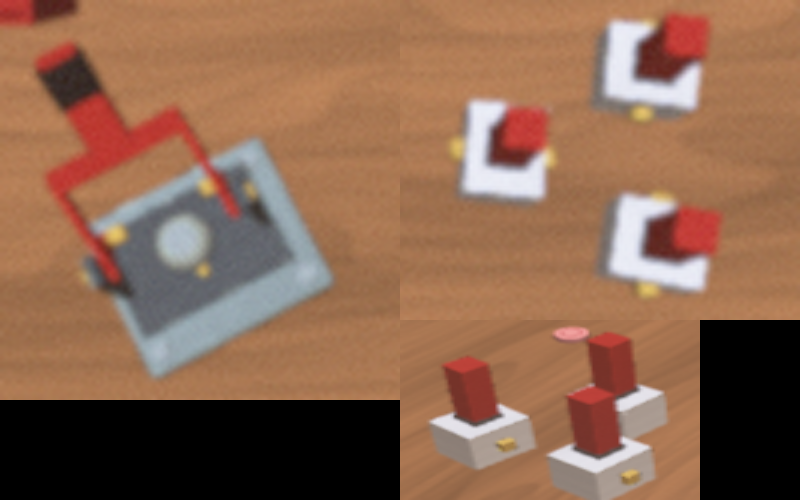

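The crop confirms socket A: its ears lie nearly along world y. Cup and post centres agree at about (518,-144), and the top at 135 is as expected. The stand base reads 111 x 130, with its x axis at 27°. Next I measure the ball.

```bash
cat >> h.py <<'E'
from scipy.spatial.transform import Rotation as Rn
def plan(xyz,ang):
    "ang: world direction (deg) of tool y, pointing down. prints unit shift & turn from measured pose"
    o=ctrl.get_obs(); R=Rn.from_rotvec(o["orientation"]); a=np.radians(ang)
    y=np.array([np.cos(a),np.sin(a),0]); z=np.array([0,0,-1.]); 
    W=Rn.from_matrix(np.stack([np.cross(y,z),y,z],1))
    s=R.inv().apply(np.array(xyz)-o["ee_pos"])
    print("at",o["ee_pos"].round(1),"yaw",np.degrees(np.arctan2(*R.as_matrix()[[1,0],1])).round(2),"shift/80",(s/80).round(3),"turn/180",(np.degrees((R.inv()*W).as_rotvec())/180).round(4),"F",o["ft_force"].round(1),"w",round(o["width"],1),"t",o["t"])
E
python3 - <<'E'
from h import *
from scipy.optimize import least_squares
im,d=load("top"); P=cloud("top",d)
m=np.zeros(d.shape,bool); m[205:250,222:275]=1
Q=P[m]; Q=Q[(np.hypot(Q[:,0]-515,Q[:,1]-173)<12)]
print("near axis z",np.percentile(Q[:,2],[5,50,95,99]).round(1))
b=Q[Q[:,2]>Q[:,2].max()-12]
f=least_squares(lambda p:np.linalg.norm(b-p,axis=1)-17,[515,173,75],loss="soft_l1");print("ball",f.x.round(1),len(b),np.abs(f.fun).mean())
S=P[165:265,200:300].reshape(-1,3); r=np.radians(27.1); L=(S-[515,172.8,0])@np.array([[np.cos(r),-np.sin(r),0],[np.sin(r),np.cos(r),0],[0,0,1]])
s=L[(abs(L[:,0]+20)<12)&(abs(L[:,1])<33)&(L[:,2]>25)];print("seat",np.percentile(s[:,2],[10,50,90]),len(s))
h=L[(L[:,0]>55)&(L[:,2]>100)];print("handle",len(h),h.min(0).round(),h.max(0).round(),"mid y",np.median(h[:,1]),np.polyfit(h[:,0],h[:,2],1))
# edges-based base yaw from scene view
im2,d2=load("scene");P2=cloud("scene",d2)
q=P2[150:215,300:370].reshape(-1,3); q=q[(q[:,2]>9)&(q[:,2]<19)]; print("scene base",cv2.minAreaRect(q[:,:2].astype(np.float32)))
q=P2[200:280,255:300].reshape(-1,3); q=q[(q[:,2]>129)&(q[:,2]<141)]; print("scene post",cv2.minAreaRect(q[:,:2].astype(np.float32)))
q=P[200:240,355:397].reshape(-1,3); q=q[(q[:,2]>129)]; print("top post",cv2.minAreaRect(q[:,:2].astype(np.float32)))
plan([518,-144,200],82.5)
E
```

```text
near axis z [86.1 89.9 92.8 93.2]
ball [514.5 173.6  75.2] 78 0.9874825499184542
seat [49.33692776 51.64537397 82.21109685] 296
handle 311 [ 55. -13. 102.] [171.  36. 212.] mid y 0.13806040369830094 [ -0.70840559 246.16858964]
scene base ((483.7507629394531, 230.04296875), (109.72177124023438, 269.2482604980469), 26.621959686279297)
scene post ((544.2846069335938, -193.37448120117188), (30.23579978942871, 139.5922393798828), 27.977367401123047)
top post ((457.1600341796875, -92.58316802978516), (29.38707733154297, 191.44216918945312), 49.335697174072266)
at [195.7 593.1 241. ] yaw 71.74 shift/80 [-6.713 -7.486  0.522] turn/180 [-0.0004 -0.     -0.0598] F [ 0.6 -0.5 -0.3] w 87.7 t 0.1
```

arm_command:
  rows: [0,0,0,-0.3,-0.3,0,0.3,0,0,0,-0.6,-0.65,0,0.3,0,0,0,-0.96,-1,0,0.3,0,0,0,-0.96,-1,0,0.3]

```text
t: 0.5
ee_pos: [244.6, 489.5, 241.0]
orientation: [-0.502, -3.101, 0.005]
ft_force: [0.2, 0.4, -0.6]
width: 59.9
grasp_force: 0.0
```

arm_command:
  rows: [0,0,0,-0.3,-0.3,0,0.3,0,0,0,-0.6,-0.65,0,0.3,0,0,0,-0.96,-1,0,0.3,0,0,0,-0.96,-1,0,0.3]

```text
t: 0.9
ee_pos: [292.3, 390.5, 241.4]
orientation: [-0.503, -3.101, 0.003]
ft_force: [-0.6, -0.8, -0.2]
width: 57.1
grasp_force: 0.0
```

arm_command:
  rows: [0,0,0,-0.3,-0.3,0,0.3,0,0,0,-0.6,-0.65,0,0.3,0,0,0,-0.96,-1,0,0.3,0,0,0,-0.96,-1,0,0.3]

```text
t: 1.3
ee_pos: [340.5, 291.4, 241.6]
orientation: [0.504, 3.101, -0.001]
ft_force: [0.3, -0.4, 1.1]
width: 57.2
grasp_force: 0.0
```

arm_command:
  rows: [0,0,0,-0.3,-0.3,0,0.3,0,0,0,-0.6,-0.65,0,0.3,0,0,0,-0.96,-1,0,0.3,0,0,0,-0.96,-1,0,0.3]

```text
t: 1.7
ee_pos: [388.9, 192.0, 241.8]
orientation: [0.504, 3.1, 0.0]
ft_force: [-0.4, 0.7, 0.2]
width: 57.2
grasp_force: 0.0
```

```bash
python3 -c "
from h import *
plan([518,-144,200],82.5)"
```

```text
at [388.9 192.  241.8] yaw 71.54 shift/80 [-2.86  -3.473  0.524] turn/180 [ 0.0001  0.0003 -0.0609] F [-0.4  0.7  0.2] w 57.2 t 1.7
```

arm_command:
  rows: [0,0,0,-0.3,-0.3,0,0.3,0,0,0,-0.6,-0.65,0,0.3,0,0,0,-0.95,-1,0,0.3,0,0,0,-0.95,-1,0,0.3]

```text
t: 2.1
ee_pos: [436.5, 92.6, 241.9]
orientation: [0.503, 3.1, 0.001]
ft_force: [1.1, 0.2, -0.7]
width: 57.0
grasp_force: 0.0
```

arm_command:
  rows: [0,0,0,-0.3,-0.3,0,0.3,0,0,0,-0.6,-0.65,0,0.3,0,0,0,-0.95,-1,0,0.3,0,0,0,-0.95,-1,0,0.3]

```text
t: 2.5
ee_pos: [483.9, -7.0, 241.9]
orientation: [0.502, 3.099, 0.0]
ft_force: [0.0, 0.1, -0.2]
width: 57.2
grasp_force: 0.0
```

arm_command:
  rows: [0,0,0,-0.3,-0.3,0,0.3,0,0,0,-0.6,-0.65,0,0.3,0,0,0,-0.95,-1,0,0.3,0,0,0,-0.95,-1,0,0.3]

```text
t: 2.9
ee_pos: [531.1, -106.7, 241.7]
orientation: [0.501, 3.099, -0.0]
ft_force: [0.6, 0.2, -0.2]
width: 57.0
grasp_force: 0.0
```

arm_command:
  rows: [0,0,-0.03,-0.01,-0.3,0,0.3,0,0,-0.06,-0.01,-0.47,0,0.3,0,0,-0.06,-0.01,-0.47,0,0.3,0,0,-0.06,-0.01,-0.47,0,0.3]

```text
t: 3.3
ee_pos: [517.7, -140.0, 241.6]
orientation: [-0.208, -3.134, -0.001]
ft_force: [0.4, -0.4, -0.3]
width: 57.0
grasp_force: 0.0
```

Run:
```python
from h import *
plan([518,-144,114],82.5)
im,d=grab("scene"); P=cloud("scene",d)
c=im[180:300,220:320]; cv2.imwrite("pics/s1.png",cv2.resize(c,(500,600),interpolation=2)[...,::-1])
```

```text
at [ 517.7 -140.   241.6] yaw 82.42 shift/80 [-0.011 -0.05   1.594] turn/180 [ 0.0002 -0.0001 -0.0004] F [ 0.4 -0.4 -0.3] w 57.0 t 3.3
```

View pics/s1.png

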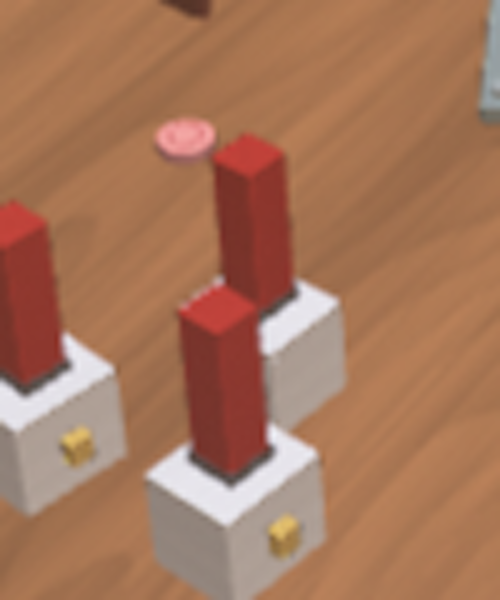

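The target (rear, post top at crop (250,155)) stands under the gripper, with a fingertip just visible at the top edge. I'm descending.

arm_command:
  rows: [0,0,0,-0.01,-0.05,0.2,0.3,0,0,0,-0.01,-0.05,0.6,0.3,0,0,0,-0.01,-0.05,0.9,0.3,0,0,0,-0.01,-0.05,0.9,0.3]

```text
t: 3.75
ee_pos: [516.0, -144.1, 166.9]
orientation: [-0.205, -3.129, -0.003]
ft_force: [0.4, 0.0, 0.3]
width: 57.1
grasp_force: 0.0
```

arm_command:
  rows: [0,0,0,0,0,0.2,0.3,0,0,0,0,0,0.4,0.3,0,0,0,0,0,0.55,0.3,0,0,0,0,0,0.69,0.3,0,0,0,0,0,0.69,0.3]

```text
t: 4.25
ee_pos: [517.4, -145.6, 113.7]
orientation: [-0.204, -3.133, -0.001]
ft_force: [-0.9, -0.7, 0.2]
width: 56.9
grasp_force: 0.0
```

Run:
```python
from h import *
plan([518,-144,114],82.5)
im,d=grab("scene"); cv2.imwrite("pics/s2.png",cv2.resize(im[150:300,200:350],(600,600),interpolation=2)[...,::-1])
```

```text
at [ 517.4 -145.6  113.7] yaw 82.54 shift/80 [-0.005  0.02  -0.004] turn/180 [ 0.0001 -0.0005  0.0002] F [-0.9 -0.7  0.2] w 56.9 t 4.25
```

View pics/s2.png

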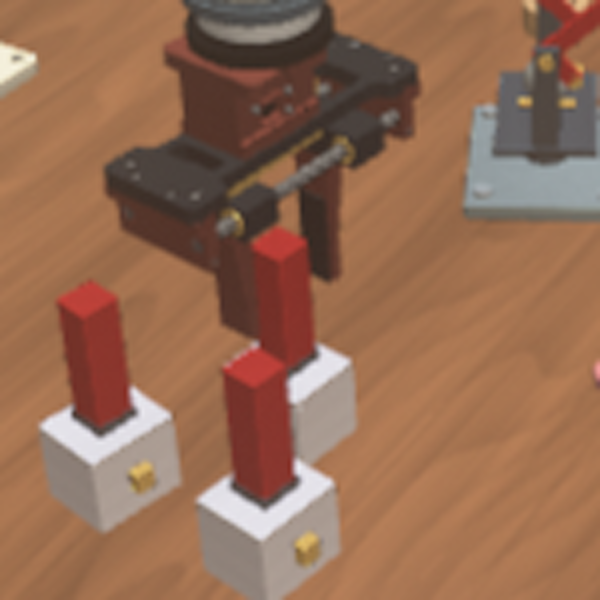

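The post is centred between the fingers: their tips are at (240,330) and (325,275), with the post axis midway. Closing now.

arm_command:
  rows: [0,0,0,0,0.02,0,-1,0,0,0,0,0.02,0,-1,0,0,0,0,0.02,0,-1,0,0,0,0,0.02,0,-1,0,0,0,0,0.02,0,-1]

```text
t: 4.8
ee_pos: [518.2, -144.6, 114.7]
orientation: [0.205, 3.134, -0.0]
ft_force: [-0.5, -0.8, 1.5]
width: 23.7
grasp_force: 30.0
```

arm_command:
  rows: [0,0,0,0,0,-0.1,-1,0,0,0,0,0,-0.25,-1,0,0,0,0,0,-0.25,-1,0,0,0,0,0,-0.25,-1]

```text
t: 5.2
ee_pos: [518.3, -144.5, 135.1]
orientation: [0.204, 3.134, -0.0]
ft_force: [-0.8, 0.2, -4.6]
width: 24.0
grasp_force: 30.0
```

Run:
```python
from h import *
plan([514.7,173.2,240],117)
im,d=grab("top"); P=cloud("top",d)
```

```text
at [ 518.3 -144.5  135.1] yaw 82.54 shift/80 [ 0.559  3.932 -1.313] turn/180 [-0.0002  0.0003 -0.1915] F [-0.8  0.2 -4.6] w 24.0 t 5.2
```

arm_command:
  rows: [0,0,0,0,0,-0.2,-1,0,0,0,0,0,-0.5,-1,0,0,0,0,0,-0.8,-1,0,0,0,0,0,-1,-1]

```text
t: 5.65
ee_pos: [518.2, -144.5, 215.6]
orientation: [0.205, 3.134, -0.0]
ft_force: [0.2, 1.0, -3.6]
width: 23.7
grasp_force: 30.0
```

arm_command:
  rows: [0,0,-0.04,0.02,0.2,-0.2,-1,0,0,-0.08,0.05,0.5,-0.5,-1,0,0,-0.12,0.1,0.8,-0.7,-1,0,0,-0.16,0.14,1,-0.82,-1,0,0,-0.191,0.14,1,-0.82,-1]

```text
t: 6.15
ee_pos: [517.5, -62.0, 281.3]
orientation: [-0.741, 3.051, -0.0]
ft_force: [0.5, -0.2, -3.2]
width: 24.1
grasp_force: 30.0
```

Run:
```python
from h import *
plan([514.7,173.2,280],117)
```

```text
at [517.5 -62.  281.3] yaw 117.29 shift/80 [-1.317  2.628  0.017] turn/180 [-0.0002  0.0005  0.0016] F [ 0.5 -0.2 -3.2] w 24.1 t 6.15
```

arm_command:
  rows: [0,0,0,-0.1,0.2,0,-1,0,0,0,-0.25,0.5,0,-1,0,0,0,-0.4,0.8,0,-1,0,0,0,-0.5,1,0,-1]

```text
t: 6.55
ee_pos: [516.2, 27.1, 279.6]
orientation: [0.732, -3.054, -0.001]
ft_force: [0.6, -0.7, -3.5]
width: 23.8
grasp_force: 30.0
```

arm_command:
  rows: [0,0,0,-0.1,0.2,0,-1,0,0,0,-0.25,0.5,0,-1,0,0,0,-0.4,0.8,0,-1,0,0,0,-0.5,1,0,-1]

```text
t: 6.95
ee_pos: [515.7, 116.6, 279.5]
orientation: [0.732, -3.054, -0.001]
ft_force: [-0.6, -0.7, -4.1]
width: 23.9
grasp_force: 30.0
```

arm_command:
  rows: [0,0,0,-0.1,0.2,0,-1,0,0,0,-0.2,0.4,0,-1,0,0,0,-0.3,0.6,0,-1,0,0,0,-0.317,0.628,0,-1,0,0,0,-0.317,0.628,0,-1]

```text
t: 7.45
ee_pos: [515.7, 171.6, 279.6]
orientation: [0.733, -3.054, 0.001]
ft_force: [-0.2, -0.2, -4.6]
width: 23.9
grasp_force: 30.0
```

Run:
```python
from h import *
plan([514.7,173.2,200],117.1)
im,d=grab("scene"); cv2.imwrite("pics/s3.png",cv2.resize(im[60:220,260:420],(600,600),interpolation=2)[...,::-1])
```

```text
at [515.7 171.6 279.6] yaw 116.98 shift/80 [0.001 0.023 0.995] turn/180 [-0.     -0.0003 -0.0007] F [-0.2 -0.2 -4.6] w 23.9 t 7.45
```

View pics/s3.png

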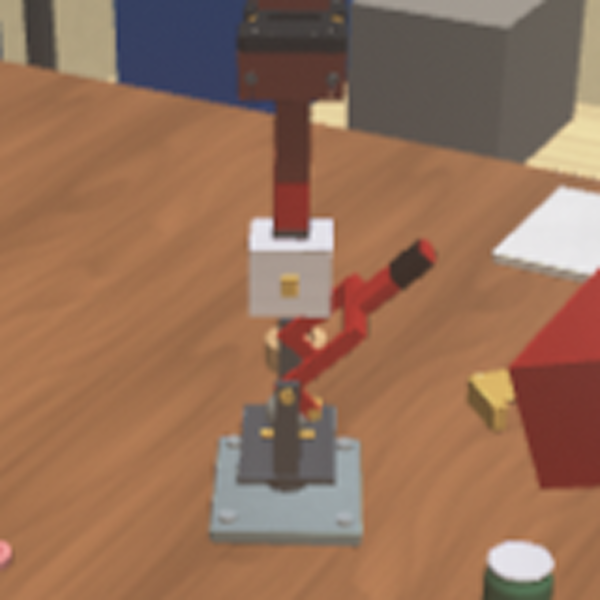

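The cup is square above the ball, at column 291 against the upright at 288, and the lever is clear to the right. Lowering carefully.

arm_command:
  rows: [0,0,0,0,0.023,0.2,-1,0,0,0,0,0.023,0.5,-1,0,0,0,0,0.023,0.7,-1,0,0,0,0,0.023,0.8,-1,0,0,0,0,0.023,0.8,-1]

```text
t: 8.0
ee_pos: [514.7, 172.3, 215.1]
orientation: [0.729, -3.053, 0.0]
ft_force: [-0.0, 0.2, -3.5]
width: 23.8
grasp_force: 30.0
```

arm_command:
  rows: [0,0,0,0,0,0.03,-1,0,0,0,0,0,0.06,-1,0,0,0,0,0,0.09,-1,0,0,0,0,0,0.12,-1,0,0,0,0,0,0.12,-1]

```text
t: 8.5
ee_pos: [515.1, 173.1, 206.3]
orientation: [0.731, -3.055, 0.0]
ft_force: [0.0, 0.6, -4.1]
width: 23.9
grasp_force: 30.0
```

Run:
```python
from h import *
plan([514.7,173.2,172],117)
print(ctrl.get_obs()["moment"].round(2))
```

```text
at [515.1 173.1 206.3] yaw 116.92 shift/80 [0.004 0.003 0.429] turn/180 [ 0.     -0.0001 -0.0004] F [ 0.   0.6 -4.1] w 23.9 t 8.5
[0.06 0.07 0.04]
```

arm_command:
  rows: [0,0,0,0,0,0.025,-1,0,0,0,0,0,0.05,-1,0,0,0,0,0,0.075,-1,0,0,0,0,0,0.1,-1,0,0,0,0,0,0.1,-1]

```text
t: 9.0
ee_pos: [515.0, 173.1, 198.1]
orientation: [0.731, -3.055, 0.0]
ft_force: [-0.4, -0.1, -3.7]
width: 24.1
grasp_force: 30.0
```

arm_command:
  rows: [0,0,0,0,0,0.02,-1,0,0,0,0,0,0.04,-1,0,0,0,0,0,0.06,-1,0,0,0,0,0,0.08,-1,0,0,0,0,0,0.08,-1]

```text
t: 9.5
ee_pos: [515.1, 173.1, 191.8]
orientation: [0.731, -3.055, 0.0]
ft_force: [0.5, -0.7, -2.2]
width: 23.9
grasp_force: 30.0
```

arm_command:
  rows: [0,0,0,0,0,0.015,-1,0,0,0,0,0,0.03,-1,0,0,0,0,0,0.045,-1,0,0,0,0,0,0.06,-1,0,0,0,0,0,0.06,-1]

```text
t: 10.0
ee_pos: [515.2, 173.1, 187.1]
orientation: [0.731, -3.055, 0.0]
ft_force: [-0.4, 0.5, -2.6]
width: 23.9
grasp_force: 30.0
```

arm_command:
  rows: [0,0,0,0,0,0.015,-1,0,0,0,0,0,0.03,-1,0,0,0,0,0,0.045,-1,0,0,0,0,0,0.06,-1,0,0,0,0,0,0.06,-1]

```text
t: 10.5
ee_pos: [515.1, 173.1, 182.2]
orientation: [0.731, -3.055, 0.0]
ft_force: [-0.1, -0.1, -4.0]
width: 23.8
grasp_force: 30.0
```

arm_command:
  rows: [0,0,0,0,0,0.015,-1,0,0,0,0,0,0.03,-1,0,0,0,0,0,0.045,-1,0,0,0,0,0,0.06,-1,0,0,0,0,0,0.06,-1]

```text
t: 11.0
ee_pos: [515.2, 173.1, 177.5]
orientation: [0.731, -3.055, 0.0]
ft_force: [0.5, -0.3, -3.7]
width: 24.1
grasp_force: 30.0
```

arm_command:
  rows: [0,0,0,0,0,0.01,-1,0,0,0,0,0,0.02,-1,0,0,0,0,0,0.03,-1,0,0,0,0,0,0.03,-1]

```text
t: 11.4
ee_pos: [515.2, 173.1, 175.2]
orientation: [0.731, -3.055, -0.0]
ft_force: [0.5, 0.1, -4.6]
width: 23.5
grasp_force: 30.0
```

arm_command:
  rows: [0,0,0,0,0,0.01,-1,0,0,0,0,0,0.02,-1,0,0,0,0,0,0.03,-1,0,0,0,0,0,0.03,-1]

```text
t: 11.8
ee_pos: [515.2, 173.1, 172.8]
orientation: [0.731, -3.055, -0.0]
ft_force: [0.4, -0.4, -4.1]
width: 23.9
grasp_force: 30.0
```

arm_command:
  rows: [0,0,0,0,0,0.01,-1,0,0,0,0,0,0.015,-1,0,0,0,0,0,0.015,-1]

```text
t: 12.1
ee_pos: [515.2, 173.1, 171.6]
orientation: [0.731, -3.055, 0.0]
ft_force: [-0.4, 0.3, -2.9]
width: 23.5
grasp_force: 30.0
```

arm_command:
  rows: [0,0,0,0,0,0.01,-1,0,0,0,0,0,0.015,-1,0,0,0,0,0,0.015,-1]

```text
t: 12.4
ee_pos: [514.9, 172.9, 170.4]
orientation: [0.731, -3.054, 0.0]
ft_force: [-1.8, -1.2, -1.1]
width: 23.5
grasp_force: 30.0
```

Contact begins at TCP z of about 171, as expected for the catches.

arm_command:
  rows: [0,0,0,0,0,0.01,-1,0,0,0,0,0,0.015,-1,0,0,0,0,0,0.015,-1]

```text
t: 12.7
ee_pos: [515.1, 173.0, 169.5]
orientation: [0.731, -3.055, 0.0]
ft_force: [-4.7, -1.6, 3.2]
width: 23.6
grasp_force: 30.0
```

arm_command:
  rows: [0,0,0,0,0,0.01,-1,0,0,0,0,0,0.015,-1,0,0,0,0,0,0.015,-1]

```text
t: 13.0
ee_pos: [515.3, 173.1, 167.9]
orientation: [-0.731, 3.055, -0.0]
ft_force: [-1.9, -1.2, 1.2]
width: 24.2
grasp_force: 30.0
```

arm_command:
  rows: [0,0,0,0,0,0.01,-1,0,0,0,0,0,0.015,-1,0,0,0,0,0,0.015,-1]

```text
t: 13.3
ee_pos: [515.0, 173.0, 166.3]
orientation: [0.731, -3.055, 0.0]
ft_force: [-0.8, -0.8, -5.0]
width: 24.0
grasp_force: 30.0
```

arm_command:
  rows: [0,0,0,0,0,0.01,-1,0,0,0,0,0,0.01,-1]

```text
t: 13.5
ee_pos: [514.8, 173.0, 165.2]
orientation: [0.731, -3.054, 0.0]
ft_force: [-0.1, -0.7, -10.9]
width: 23.9
grasp_force: 30.0
```

arm_command:
  rows: [0,0,0,0,0,0.01,-1,0,0,0,0,0,0.01,-1]

```text
t: 13.7
ee_pos: [515.0, 173.1, 165.0]
orientation: [0.731, -3.055, -0.0]
ft_force: [-1.1, -0.6, -6.7]
width: 23.6
grasp_force: 30.0
```

The socket has passed the catches and is being drawn down; I continue gently to the plate.

arm_command:
  rows: [0,0,0,0,0,0.008,-1,0,0,0,0,0,0.008,-1]

```text
t: 13.9
ee_pos: [515.1, 173.1, 165.0]
orientation: [0.731, -3.055, -0.0]
ft_force: [-4.3, -2.3, 0.1]
width: 23.6
grasp_force: 30.0
```

arm_command:
  rows: [0,0,0,0,0,0.008,-1,0,0,0,0,0,0.008,-1]

```text
t: 14.1
ee_pos: [515.1, 173.1, 164.9]
orientation: [0.731, -3.055, -0.0]
ft_force: [-6.0, -2.1, 7.5]
width: 23.6
grasp_force: 30.0
```

The socket is home: z stays at 165.0 while the force rises, so the ball centre is about 75. Releasing and backing off.

arm_command:
  rows: [0,0,0,0,0,-0.01,0.1,0,0,0,0,0,-0.01,0.1,0,0,0,0,0,-0.01,0.1,0,0,0,0,0,-0.01,0.1,0,0,0,0,0,-0.01,0.1]

```text
t: 14.6
ee_pos: [515.5, 173.2, 164.8]
orientation: [-0.731, 3.055, 0.0]
ft_force: [-0.2, -1.0, 0.3]
width: 48.7
grasp_force: 0.0
```

arm_command:
  rows: [0,0,0,0,0,-0.1,0.1,0,0,0,0,0,-0.4,0.1,0,0,0,0,0,-0.8,0.1,0,0,0,0,0,-1,0.1,0,0,0,0,0,-1,0.1]

```text
t: 15.1
ee_pos: [516.8, 173.6, 247.7]
orientation: [-0.73, 3.05, 0.001]
ft_force: [-0.3, -0.6, 0.0]
width: 48.0
grasp_force: 0.0
```

Run:
```python
from h import *
plan([514.7+80*.891,173.2+80*.454,245],117)
im,d=grab("scene"); P=cloud("scene",d)
cv2.imwrite("pics/s4.png",cv2.resize(im[60:220,260:420],(600,600),interpolation=2)[...,::-1])
hsv=cv2.cvtColor(im,cv2.COLOR_RGB2HSV)
q=P[100:220,300:380].reshape(-1,3); r=np.radians(27); L=(q-[514.7,173.2,0])@np.array([[np.cos(r),-np.sin(r),0],[np.sin(r),np.cos(r),0],[0,0,1]])
h=L[(L[:,0]>50)&(L[:,0]<110)&(abs(L[:,1])<14)&(L[:,2]>100)]; print(len(h),np.polyfit(h[:,0],h[:,2],1),h.max(0))
```

```text
at [516.8 173.6 247.7] yaw 116.91 shift/80 [-0.974  0.009  0.04 ] turn/180 [-0.0003  0.0017 -0.0005] F [-0.3 -0.6  0. ] w 48.0 t 15.1
116 [  0.79751609 130.82355966] [ 95.05970277   8.52545201 208.83269649]
```

View pics/s4.png

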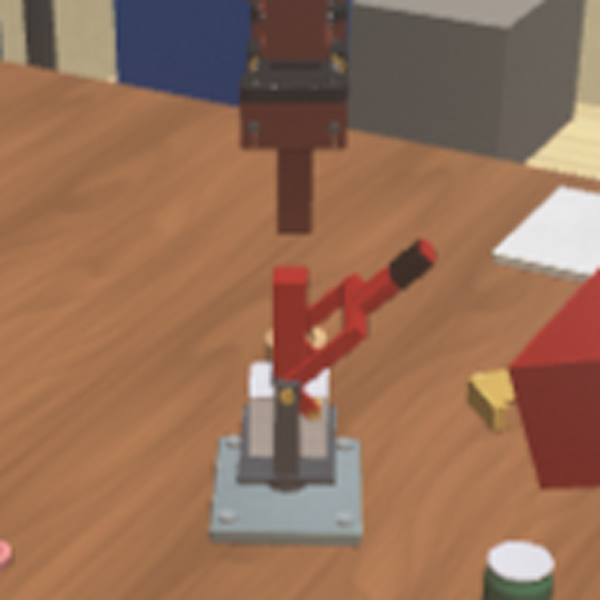

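The socket sits flat on the plate with its post vertical at (290,320), and the lever is still up. I move over the press mark with the fingers shut.

arm_command:
  rows: [0,0,0,-0.2,0,0,-1,0,0,0,-0.5,0,0,-1,0,0,0,-0.8,0,0,-1,0,0,0,-0.974,0,0,-1,0,0,0,-0.974,0,0,-1]

```text
t: 15.65
ee_pos: [585.3, 208.8, 243.1]
orientation: [0.731, -3.054, 0.0]
ft_force: [0.5, 0.7, -0.1]
width: 11.8
grasp_force: 0.0
```

arm_command:
  rows: [0,0,0,0,0,0.05,-1,0,0,0,0,0,0.1,-1,0,0,0,0,0,0.15,-1,0,0,0,0,0,0.2,-1,0,0,0,0,0,0.2,-1]

```text
t: 16.15
ee_pos: [584.1, 208.1, 228.1]
orientation: [0.731, -3.054, 0.0]
ft_force: [0.1, 0.8, -0.7]
width: -0.1
grasp_force: 0.0
```

arm_command:
  rows: [0,0,0,0,0,0.03,-1,0,0,0,0,0,0.06,-1,0,0,0,0,0,0.09,-1,0,0,0,0,0,0.12,-1,0,0,0,0,0,0.15,-1]

```text
t: 16.65
ee_pos: [584.9, 208.4, 216.8]
orientation: [-0.731, 3.055, 0.0]
ft_force: [-0.7, -0.3, 3.7]
width: 0.6
grasp_force: 1.7
```

```bash
python3 -c "
from h import *
plan([514.7+80*.891,173.2+80*.454,144],117)"
```

```text
at [584.9 208.4 216.8] yaw 116.91 shift/80 [-0.019  0.006  0.91 ] turn/180 [-0.      0.0001 -0.0005] F [-0.7 -0.3  3.7] w 0.6 t 16.65
```

Contact at the handle at 3.7 N. Pressing on down slowly.

arm_command:
  rows: [0,0,0,-0.01,0,0.05,-1,0,0,0,-0.01,0,0.1,-1,0,0,0,-0.01,0,0.15,-1,0,0,0,-0.01,0,0.2,-1,0,0,0,-0.01,0,0.25,-1]

```text
t: 17.15
ee_pos: [585.5, 208.8, 196.5]
orientation: [-0.731, 3.055, 0.0]
ft_force: [-0.9, 0.7, 5.0]
width: 0.5
grasp_force: 1.9
```

arm_command:
  rows: [0,0,0,0,0,0.05,-1,0,0,0,0,0,0.1,-1,0,0,0,0,0,0.15,-1,0,0,0,0,0,0.2,-1,0,0,0,0,0,0.25,-1]

```text
t: 17.65
ee_pos: [585.6, 208.8, 176.6]
orientation: [-0.731, 3.055, 0.0]
ft_force: [1.1, 0.0, 5.6]
width: 0.2
grasp_force: 2.1
```

arm_command:
  rows: [0,0,0,0,0,0.05,-1,0,0,0,0,0,0.1,-1,0,0,0,0,0,0.15,-1,0,0,0,0,0,0.2,-1,0,0,0,0,0,0.25,-1]

```text
t: 18.15
ee_pos: [585.7, 208.9, 156.6]
orientation: [-0.731, 3.055, 0.0]
ft_force: [2.0, 1.9, 4.1]
width: 0.5
grasp_force: 2.3
```

arm_command:
  rows: [0,0,0,0,0,0.03,-1,0,0,0,0,0,0.06,-1,0,0,0,0,0,0.09,-1,0,0,0,0,0,0.11,-1,0,0,0,0,0,0.11,-1]

```text
t: 18.65
ee_pos: [585.3, 208.7, 147.7]
orientation: [0.731, -3.055, 0.0]
ft_force: [0.9, -0.4, 3.2]
width: 0.6
grasp_force: 1.2
```

arm_command:
  rows: [0,0,0,0,0,0.01,-1,0,0,0,0,0,0.02,-1,0,0,0,0,0,0.02,-1]

```text
t: 18.95
ee_pos: [585.4, 208.7, 146.3]
orientation: [0.731, -3.055, 0.0]
ft_force: [0.5, 0.4, 3.8]
width: 0.3
grasp_force: 1.5
```

arm_command:
  rows: [0,0,0,0,0,0.01,-1,0,0,0,0,0,0.015,-1,0,0,0,0,0,0.015,-1]

```text
t: 19.25
ee_pos: [585.4, 208.8, 145.1]
orientation: [0.731, -3.055, -0.0]
ft_force: [0.8, 0.7, 3.6]
width: 0.5
grasp_force: 1.7
```

arm_command:
  rows: [0,0,0,0,0,0.01,-1,0,0,0,0,0,0.01,-1]

```text
t: 19.45
ee_pos: [585.5, 208.8, 144.3]
orientation: [-0.731, 3.055, 0.0]
ft_force: [1.5, 1.0, 3.5]
width: 0.8
grasp_force: 1.7
```

arm_command:
  rows: [0,0,0,0,0,0.01,-1,0,0,0,0,0,0.01,-1]

```text
t: 19.65
ee_pos: [585.6, 208.8, 143.6]
orientation: [-0.731, 3.055, 0.0]
ft_force: [0.9, 1.1, 4.4]
width: 0.6
grasp_force: 1.8
```

arm_command:
  rows: [0,0,0,0,0,0.01,-1,0,0,0,0,0,0.01,-1]

```text
t: 19.85
ee_pos: [585.6, 208.8, 143.0]
orientation: [-0.731, 3.055, 0.0]
ft_force: [1.3, 1.7, 5.6]
width: 0.3
grasp_force: 2.8
```

arm_command:
  rows: [0,0,0,0,0,0.01,-1,0,0,0,0,0,0.01,-1]

```text
t: 20.05
ee_pos: [585.7, 208.8, 142.9]
orientation: [-0.731, 3.055, 0.0]
ft_force: [-1.0, 0.4, 11.8]
width: 0.4
grasp_force: 5.5
```

arm_command:
  rows: [0,0,0,0,0,0.005,-1,0,0,0,0,0,0.005,-1]

```text
t: 20.25
ee_pos: [585.7, 208.8, 142.9]
orientation: [-0.731, 3.055, 0.0]
ft_force: [-1.1, 0.1, 13.7]
width: 0.8
grasp_force: 6.9
```

That is the hard stop: z holds at 142.9 while the force rises. Retreating upward and checking.

arm_command:
  rows: [0,0,0,0,0,-0.1,-1,0,0,0,0,0,-0.4,-1,0,0,0,0,0,-0.8,-1,0,0,0,0,0,-1,-1,0,0,0,0,0,-1,-1]

```text
t: 20.75
ee_pos: [586.1, 208.9, 223.5]
orientation: [-0.731, 3.053, 0.0]
ft_force: [0.1, -0.4, 0.1]
width: 0.2
grasp_force: 0.0
```

Run:
```python
from h import *
im,d=grab("scene"); cv2.imwrite("pics/s5.png",cv2.resize(im[60:220,260:420],(600,600),interpolation=2)[...,::-1])
o=ctrl.get_obs(); print(o["ee_pos"],o["ft_force"],o["t"])
```

```text
[585.27007833 208.64508353 221.82825313] [ 0.08523789 -0.06153773 -1.18704105] 20.8
```

View pics/s5.png

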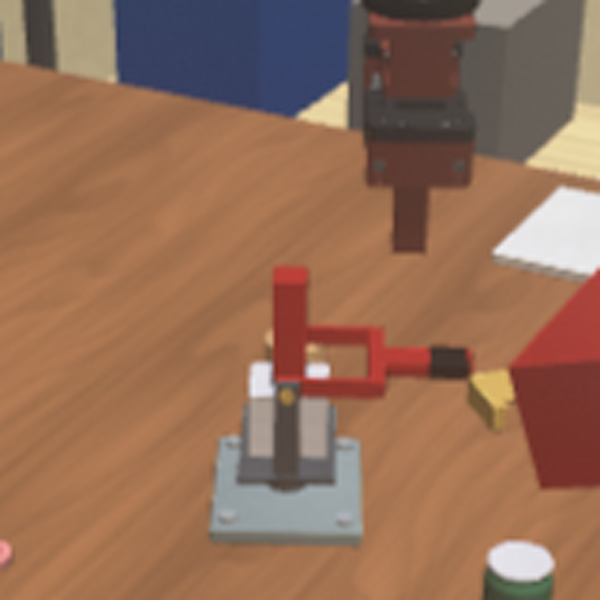

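The lever is level, with its handle at (450,362). The socket is still seated, the brass corner cap hasn't moved, and the gripper is clear.

```bash
python3 -c "
from workcell import ctrl
print(ctrl.close_job())"
```

```text
the job is handed in; nothing more can be done
None
```

The socket is snapped home on the ball and the lever is pressed down to its stop; I handed the job in at about 21 s. No force reading went above about 14 N, and the hand-in call gave no verdict.

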